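# Crank the staining jar into the extraction hood

### The job

Set the staining jar upright in the orange-edged nest of the transfer shuttle, gently, and let go of it. Then turn the hand crank clockwise by its red grip, regrasping as needed, until the crank comes to its stop and the jar has been carried fully home inside the hood; move the shuttle only with the crank. Keep the jar upright and leave the eyepiece, dropper bottle, rubber blower and mug standing where they are.

Things in the scene. Friction and masses are not known exactly. Their poses are not given: they have to be found in the camera images.
- jar: square clear glass staining jar, violet in its lower part, white lid with a knob, all one piece: 60 x 60 mm, 91 mm high to the lid's top, 102 mm with the 20 mm knob; about 0.21 kg. Origin at the centre of its underside, z up, x, y square to its sides. The eyepiece and the dropper bottle stand close by its +y and -y sides; +x and -x sides are free. It fits the nest any of the four ways round
- shuttle: transfer shuttle fixed to the desk; origin on the desk, z up, load end (+y) at the left. Base plate x -62 to 62, y -170 to 200 mm; hood of clear and white panels x -53 to 53, y -168 to -8, roof at 207 mm, spigot to 233 mm, open on its +y side, a visor at roof height juts forward to x -90. In front of the hood a blue gearbox, x -145 to -55, y -123 to -37, carries the crank on a leaning boss
- carriage: black carriage 84 x 84 mm; origin at the centre of the nest's floor, 36 mm above the desk; axes parallel to the shuttle's. The nest is a 70 x 70 mm square inside an orange lip 12 mm high, 7 mm thick. The crank moves it along the shuttle's -y, 28 mm per rad, from shuttle y = +140 mm (crank 0) to y = -80 mm in the hood (crank 7.85)
- crank_hub (a point): point on the crank's axis at the underside of the crank arm, at (-145.4, -80, 90.9) mm in the shuttle's frame. z points outward along the axis, which leans 28 degrees from vertical towards the robot (shuttle's (-0.469, 0, 0.883)); x points along the arm to the grip. The arm is dark steel, 18 mm wide, 10 mm thick, reaching 54 mm
- crank_grip (a point): centre of the crank's red flat grip, 45 mm from the axis and 31 mm above the arm's underside. The grip is fixed to the arm and turns with it; axes as at crank_hub: 34 mm along x (away from the axis), 14 mm thick along y, 42 mm high along z (outward, parallel to the axis), that is 21 mm either way from this point; the arm lies right below it
- crank (a joint): turn of the crank in rad, 0 to 7.85 (one and a quarter turns, stops at both ends), growing clockwise as seen looking down on the grip along the axis. At 0 the arm points up the slope, to the hood (its x axis is (0.883, 0, 0.469) in the shuttle's frame). Friction holds it where it is left
- eyepiece: black microscope eyepiece standing on its end, 42 mm diameter, 53 mm high, origin at the centre of its underside; leave it standing
- dropper: brown dropper bottle, 31 mm diameter, 83 mm high, origin at the centre of its underside; leave it standing
- blower: red rubber dust blower standing up, 56 mm diameter, 112 mm high, origin at the centre of its underside; leave it standing
- mug: white mug with dots, 78 mm diameter, 93 mm high, origin on its underside; leave it standing
There are look-alikes about, which are no part of the job. Several things look just like the eyepiece: the one meant starts farthest from the robot's base. Leave any yellow look-alike of the jar alone.

How it is judged (in metres and radians):
On the way:
1. the jar stands upright in the nest at the load end, released (x of jar in the frame of carriage between -0.01 and 0.01 m and y of jar in the frame of carriage between -0.01 and 0.01 m and z of jar in the frame of carriage below 0.004 m and angle between jar's own z axis and vertical below 0.08 rad and contact force between the fingers and jar below 0.2 N and value of joint crank below 2.6 rad), for 0.2 s.
At the end, for the whole second after the job is handed in: the crank is within 0.25 rad of its stop (carriage within 7 mm of home, in the hood), the jar stands at rest on the nest's floor within 10 mm of its centre and within 0.08 rad of upright; eyepiece, dropper bottle, blower and mug stand within 20 mm of where they were (x of jar in the frame of carriage between -0.01 and 0.01 m and y of jar in the frame of carriage between -0.01 and 0.01 m and z of jar in the frame of carriage below 0.004 m and angle between jar's own z axis and vertical below 0.08 rad and value of joint crank above 7.6 rad and linear speed of jar below 0.02 m/s and distance of each of eyepiece, dropper, blower, mug from where it was at the start of the episode below 0.02 m and angle between each of eyepiece, dropper, blower, mug's own z axis and vertical below 0.2 rad); the robot touches nothing.
It fails at once if the jar is tipped by more than 0.4 rad (angle between jar's own z axis and vertical above 0.4 rad).
It fails at once if the jar is dropped or banged on the shuttle (over 100 N) (contact force between jar and shuttle above 100 N).
It fails at once if the carriage is pushed by the robot (over 5 N) instead of being cranked (contact force between any of the arm, the fingers and carriage above 5 N).
It fails at once if the jar is held or pushed while it travels (value of joint crank above 2.6 rad and contact force between the fingers and jar above 1 N).
It fails at once if the eyepiece, dropper bottle, blower or mug is knocked over or moved by more than 20 mm (distance of any of eyepiece, dropper, blower, mug from where it was at the start of the episode above 0.02 m or angle between any of eyepiece, dropper, blower, mug's own z axis and vertical above 0.35 rad).
It also fails if it takes over 72 s, if anything falls off the work surface, if the arm or the gripper's body presses on something with over 40 N, if the wrist force passes 120 N, or if a joint passes its speed limit or range.

### The arm

A 6-joint arm with a two-finger parallel gripper is mounted at the origin on a cart in front of the work surface, level with it; the furniture and walls round the work are solid. World frame = base frame: x ahead of the robot, y to its left, z up, the work surface at z = 0. Lengths are in mm, angles in rad, forces in N, time in s.
With the tool pointing down it reaches from about 350 to 775 mm from the base axis. Payload 5.5 kg.
Tool frame: the origin (TCP) lies where the fingers leave the gripper's body, on its centre line; the fingertips stand 73 mm ahead of it and the grasp point (between the pads) lies 54 mm ahead of it; z points along the fingers, y is the line along which they close (so a half turn about z gives the same grasp; the last joint's range is limited). The gripper opens to 85 mm and grips with 20 to 120 N. Pads are 22 mm wide; open, the fingers measure 114 mm over their backs; the gripper's body (76 mm by 85 mm) begins 54 mm behind the grasp point. The pads swing forward as they close: fully open they stand 13 mm farther back than shut.
Start: joints at [-1.452, 0.313, 0.046, 1.304, 0, 1.431], TCP at [147.147, -555.888, 303.923] pointing down, gripper open.
Joint ranges: [-2.76, 2.76], [-0.86, 1.69], [-1.03, 1.26], [-2.2, 2.34], [-1.47, 1.5], [-3.14, 3.14]. Speed limits (rad/s): [2.57, 2.57, 3.14, 3.14, 3.14, 3.14].

### API

Orientations are given as a rotation vector (axis times angle).
In Python, from plant import monitor, optics, job gives the robot as it stands.
- The arm moves only by the tool servo_tool, never from a script. Its argument "commands" is a list of rows, each a list of 4 numbers: the shift along the tool's x, y, z in mm, then the turn about the tool's z in rad. A call has 1 to 8 rows; each row shifts and turns the commanded pose from where the row before left it, along the tool's axes as they then stand; what a row does not reach is not made up. A row lasts 1/12 s, in which the tool goes at most 41.7 mm and 7.16 degrees, less where a joint would pass 70% of its speed; a pose out of reach is approached as far as the arm can. A call with a gripper value outside its range is refused whole. "jaw" is the closure, from -1 (fully open) to 1 (shut), set as the call begins (left out, the last holds). The fingers move at their own pace and stop on an object; the grip force is fixed at half the most. Time passes only in rows, so rows that do not move let the fingers close. It gives the time, the measured TCP pose, the force and the opening at its end, in the units of the state.
- monitor.state(): the state, without advancing time (a new reading comes with each control period).
- optics.capture(name): name is "scene" or "top" or "wrist"; returns a dict with "pixels" (480x640x3 uint8, blue, green, red), "z_map" (480x640 float32, mm along the optical axis (not along the pixel's ray), 0 where there is no reading), "fx", "fy", "cx", "cy" (pixels), "rvec" (rotation vector, rad) and "tvec" (3), from world to camera coordinates, as OpenCV has them; the wrist camera has in their place "hand_eye" (4x4, takes a point from camera to tool coordinates, whose origin is the TCP and whose axes are the flange's). Camera axes: x right, y down, z forward; pixel columns grow to the right and rows downward; lengths in mm; the calibration is good to about 2 mm. The wrist camera is an equidistant fisheye: a pixel r from the principal point sees the ray r / f radians off the axis. A picture is of the moment at which its call begins: read the wrist's pose just before it.
- job.finish_job(): hands the job in, once; it reports no verdict.
The state is a dict: "t": time; "qpos": joint angles; "joint_vel": joint speeds; "joint_torque": joint torques, N m; "position": TCP position; "eef_rot": TCP orientation; "contact_force": force on the tool from outside, world axes, zero at the start; "moment": the same for the moment, N m; "finger_gap": opening from 0.0 (shut) to 1.0 (fully open).
Only numpy, scipy, OpenCV 4.12 (cv2) and the standard library are available. Lean on these libraries where they do the work, as an engineer would, in place of code of your own. Each camera call takes 0.05 s, during which the arm holds its last target. There are 200 camera calls.

## Working session

There is one attempt and no reset: what is moved stays moved. The work goes in short steps, Python scripts to look and compute and a tool call to move; the robot and the scene stay as the last step left them, time stands still between calls to the robot, and variables do not carry over. Pictures are saved under pics/ and viewed, on a budget of 10 in all, crops included, one or two more only if the job needs it, and the job is handed in when it is done.

Besides the shell and the picture viewer there is one more tool, called after "Emit:" by a JSON object that holds its "method" and its "body", one argument or row to a line. servo_tool: Moves the arm, as the interface text tells. Its arguments: {"type":"object","properties":{"commands":{"type":"array"},"jaw":{"type":"number"}},"required":["commands"]}

```bash
ls; mkdir -p pics
cat > h.py <<'E'
import numpy as np, cv2
from plant import monitor, optics, job
from scipy.spatial.transform import Rotation as R
def cap(n,save=None):
    c=optics.capture(n)
    if save: cv2.imwrite('pics/'+save,c['pixels'])
    return c
def world(c):
    # per pixel world pts from z_map (pinhole)
    z=c['z_map'].astype(float); v,u=np.mgrid[:480,:640]
    P=np.stack([(u-c['cx'])/c['fx']*z,(v-c['cy'])/c['fy']*z,z],-1)
    M=R.from_rotvec(np.ravel(c['rvec'])).as_matrix()
    return (P-np.ravel(c['tvec']))@M
def plane(c,u,v,h):
    M=R.from_rotvec(np.ravel(c['rvec'])).as_matrix(); o=-M.T@np.ravel(c['tvec'])
    d=M.T@np.array([(u-c['cx'])/c['fx'],(v-c['cy'])/c['fy'],1.])
    return o+d*(h-o[2])/d[2]
E
python3 - <<'E'
from h import *
import pickle
for n in('scene','top'):
    c=cap(n,n+'0.png'); pickle.dump(c,open(n+'.pkl','wb')); print(n,c['fx'],c['fy'],c['cx'],c['cy'],c['rvec'],c['tvec'])
    M=R.from_rotvec(np.ravel(c['rvec'])).as_matrix(); print(-M.T@np.ravel(c['tvec']))
s=monitor.state();print(s)
E
```

```text
pics
scene 505.54064828416574 505.54064828416574 317.69282104670856 237.80597065247585 [ 1.18451294 -2.18186914  1.10074958] [ 468.0691535   250.21871003 1114.35820467]
[-364.48661786  803.61254881  863.04618673]
top 472.57894476433967 472.57894476433967 322.87248572536186 238.65358386143774 [ 2.18563338 -2.1389036   0.08782937] [ 238.8949846   520.89450547 1191.00275603]
[ 395.70262994  227.40774608 1240.40098761]
{'t': 0.1, 'qpos': array([-1.45159457e+00,  3.13953541e-01,  4.51090738e-02,  1.30360536e+00,
        2.67067035e-05,  1.43119029e+00]), 'joint_vel': array([-0.00023235, -0.00255919,  0.00211958, -0.00090813,  0.00118985,
        0.00080375]), 'joint_torque': array([ 2.97005667e-03, -4.81726563e+01,  2.99244153e+01,  1.28189806e-02,
       -8.39461995e-05,  3.08669314e-06]), 'position': array([ 147.11241859, -555.52133143,  303.08861823]), 'eef_rot': array([-3.11368646e+00, -4.05187327e-01, -6.84102670e-05]), 'contact_force': array([ 0.49015733, -0.06281865,  0.03518642]), 'moment': array([-0.01964548,  0.01565501, -0.00928594]), 'finger_gap': 1.001780130710905}
```

View pics/scene0.png

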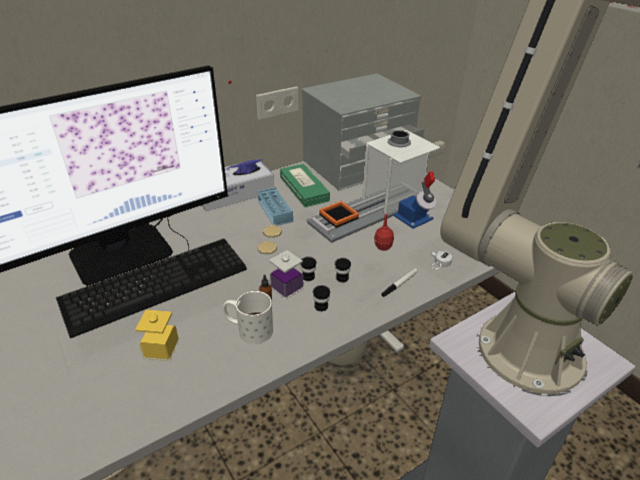

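View pics/top0.png

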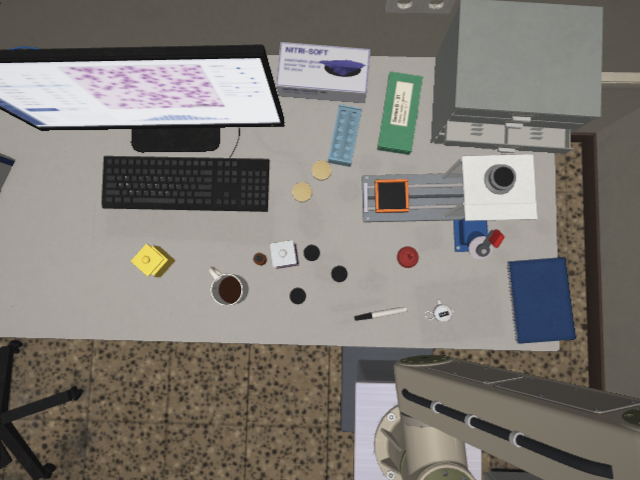

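The top view shows the jar's lid at (284,253), dropper (260,259), eyepiece (312,253), blower (407,257), mug (228,289), orange nest (391,196) and red grip (496,239). The scene view shows the same layout. Next I'll measure these.

```bash
cat > m.py <<'E'
from h import *
import pickle
C={n:pickle.load(open(n+'.pkl','rb')) for n in('scene','top')}
def blobs(c,lo,hi,roi=None,amin=30):
    m=cv2.inRange(cv2.cvtColor(c['pixels'],cv2.COLOR_BGR2HSV),lo,hi)
    if roi: 
        k=np.zeros_like(m);k[roi[1]:roi[3],roi[0]:roi[2]]=1;m=m*k
    cs,_=cv2.findContours(m,cv2.RETR_EXTERNAL,cv2.CHAIN_APPROX_NONE)
    return sorted([x for x in cs if cv2.contourArea(x)>amin],key=cv2.contourArea)[::-1],m
def rect(c,k,h):
    P=np.array([plane(c,*p[0],h)[:2] for p in k]).astype(np.float32)
    return cv2.minAreaRect(P)
t=C['top'];s=C['scene'];W=world(t);Ws=world(s)
for nm,c in C.items():
    b,m=blobs(c,(5,150,120),(18,255,255),(320,140,470,240))
    print(nm,'orange',[(rect(c,k,48)) for k in b[:1]])
# lid by brightness
b,m=blobs(t,(0,0,170),(180,40,255),(268,236,302,272)); print('lid',[(rect(t,k,91)) for k in b[:2]])
b,m=blobs(t,(0,0,150),(180,60,255),(455,150,545,225)); print('roof',[(rect(t,k,207)) for k in b[:2]])
for nm,roi,h in(('eye',(302,243,322,263),53),('eyeB',(329,264,350,284),53),('eyeC',(288,286,308,306),53)):
    b,m=blobs(t,(0,0,0),(180,255,70),roi); print(nm,[rect(t,k,h) for k in b[:1]])
b,m=blobs(t,(0,60,20),(25,255,140),(250,250,270,270),10);print('drop',[rect(t,k,83) for k in b[:2]])
b,m=blobs(t,(0,150,60),(8,255,255),(390,240,425,275));print('blow',[rect(t,k,60) for k in b[:1]])
print('mug',plane(t,230,290,93))
for nm,c,w,roi in(('top',t,W,(480,220,520,260)),('scene',s,Ws,(415,165,445,215))):
    b,m=blobs(c,(0,150,60),(8,255,255),roi,5);b2,m2=blobs(c,(172,150,60),(180,255,255),roi,5);m=m|m2
    p=w[(m>0)&(c['z_map']>0)];print(nm,'grip',len(p),p.mean(0),p.min(0),p.max(0), np.argwhere(m>0).mean(0)[::-1])
for u,v in((284,253),(277,245),(500,160),(530,215),(420,195),(391,196),(420,215),(312,253),(407,257),(260,259),(550,100),(500,100),(480,135),(230,275)):print(u,v,W[v,u].round())
E
python3 m.py
python3 - <<'E'
import cv2,sys
sys.path.insert(0,'.')
a=cv2.imread('pics/top0.png')[140:280,430:570];b=cv2.imread('pics/scene0.png')[120:260,350:490]
cv2.imwrite('pics/z.png',cv2.hconcat([cv2.resize(a,(400,400),interpolation=2),cv2.resize(b,(400,400),interpolation=2)]))
E
```

```text
scene orange [((621.6441650390625, 80.88916015625), (89.72431945800781, 90.14646911621094), 3.0593740940093994)]
top orange [((629.3582153320312, 77.12118530273438), (82.84729766845703, 84.04898834228516), 1.1350822448730469)]
lid [((471.1404724121094, 341.81304931640625), (85.91313171386719, 80.76985931396484), 1.5470871925354004)]
roof [((621.2232666015625, -142.16827392578125), (166.08331298828125, 198.46214294433594), 1.0088828802108765)]
eye [((477.48309326171875, 278.74560546875), (37.52292251586914, 37.39528274536133), 46.312217712402344)]
eyeB [((426.267333984375, 207.246337890625), (37.5084114074707, 35.080810546875), 1.1756526231765747)]
eyeC [((369.1304626464844, 311.02972412109375), (37.11582946777344, 36.89237594604492), 46.6049690246582)]
drop [((457.94488525390625, 403.6282653808594), (27.0472412109375, 32.07796859741211), 1.2418419122695923)]
blow [((470.907958984375, 37.47464370727539), (47.17797088623047, 47.9844970703125), 45.79817199707031)]
mug [379.54292023 470.99013582  93.        ]
top grip 156 [ 513.30722215 -151.65414315  149.26641887] [ 494.56936686 -164.08637539  124.40669103] [ 533.53361888 -142.5551683   165.19753469] [496.09615385 238.05769231]
scene grip 108 [ 507.07277507 -148.85374644  143.04773445] [ 489.69685468 -162.85013943  112.44741838] [ 526.89002407 -140.64820624  161.8932388 ] [429.09259259 178.87037037]
284 253 [471. 342. 103.]
277 245 [491. 361.  91.]
500 160 [ 682. -143.  205.]
530 215 [ 560. -208.  204.]
420 195 [635.   0.  26.]
391 196 [630.  76.  32.]
420 215 [584.  -2.  15.]
312 253 [477. 276.  49.]
407 257 [470.  41.  73.]
260 259 [458. 405.  66.]
550 100 [ 795. -226.  272.]
500 100 [ 794. -122.  269.]
480 135 [ 760. -120.  140.]
230 275 [417. 484.  38.]
```

View pics/z.png

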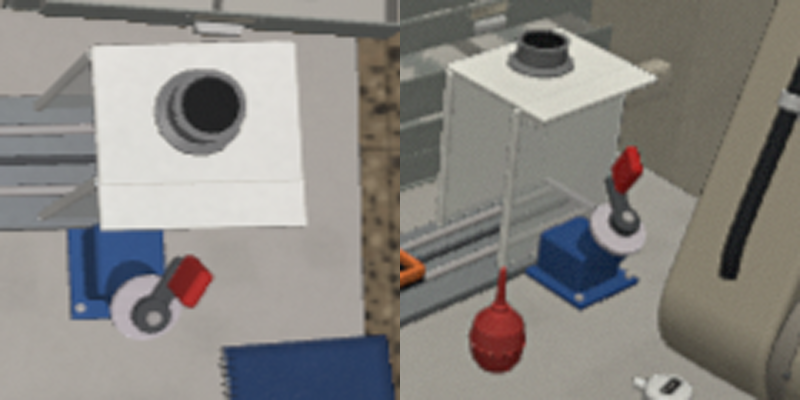

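The crop shows the arm pointing up-right, so the crank starts at about 0.8 rad. The grip is clear of the visor. I'll refine the jar, shuttle and crank poses using depth.

```bash
cat > m2.py <<'E'
from m import *
print('----')
def drect(w,c,box,zl,zh):
    m=((w[...,0]>box[0])&(w[...,0]<box[1])&(w[...,1]>box[2])&(w[...,1]<box[3])&(w[...,2]>zl)&(w[...,2]<zh)&(c['z_map']>0)).astype(np.uint8)
    k=max(cv2.findContours(m,cv2.RETR_EXTERNAL,cv2.CHAIN_APPROX_NONE)[0],key=cv2.contourArea)
    zz=np.median(w[m>0][:,2]); return cv2.minAreaRect(np.array([w[p[0][1],p[0][0],:2] for p in k],np.float32)),zz
for nm,c,w in(('top',t,W),('scene',s,Ws)):
    print(nm,'lid',drect(w,c,(420,520,290,390),84,96)); print(nm,'knob',drect(w,c,(440,500,310,370),98,106))
    print(nm,'roof',drect(w,c,(500,720,-260,-20),200,212))
    print(nm,'plate',drect(w,c,(540,720,20,200),5,24))
    for n,b,z in(('eye',(440,510,255,305),(44,58)),('drop',(430,485,380,430),(60,90)),('blow',(430,510,0,80),(40,120)),('mug',(320,430,420,520),(85,98))):
        try: print(nm,n,drect(w,c,b,*z))
        except Exception as e: print(n,e)
# orange outer edges lines, yaw
b,m=blobs(t,(5,150,120),(18,255,255),(320,140,470,240));k=b[0]
P=np.array([plane(t,*p[0],48)[:2] for p in k]);print('orange ext',P.min(0),P.max(0),P.mean(0))
c=optics.capture('wrist');print(c['hand_eye'].round(3))
st=monitor.state();print(R.from_rotvec(st['eef_rot']).as_matrix().round(3),st['qpos'])
E
python3 m2.py|sed -n '/----/,$p'
```

```text
----
top lid (((472.06024169921875, 347.1210021972656), (58.09933853149414, 58.196170806884766), 9.830503463745117), np.float64(91.60950113000747))
top knob (((472.5312194824219, 347.3352355957031), (18.190744400024414, 16.542068481445312), 19.79547691345215), np.float64(102.09061623915473))
top roof (((621.7188110351562, -138.31182861328125), (147.49415588378906, 159.512451171875), 2.8614628314971924), np.float64(207.67109697382153))
top plate (((599.0640869140625, 85.037353515625), (68.70147705078125, 129.29417419433594), 0.46831798553466797), np.float64(14.795075571354705))
top eye (((477.4701843261719, 278.8494567871094), (38.067291259765625, 40.52798843383789), 2.304349184036255), np.float64(52.89765709705822))
top drop (((460.1076354980469, 412.56842041015625), (15.28187084197998, 14.885388374328613), 4.215531826019287), np.float64(66.7866836615145))
top blow (((473.2131042480469, 35.7900390625), (48.271610260009766, 50.4515380859375), 0.5032778978347778), np.float64(57.301367667880896))
top mug (((383.8658447265625, 480.46014404296875), (81.87149810791016, 78.05170440673828), 
[... 913 characters left out ...]
9900145))
scene blow (((462.9799499511719, 41.3878288269043), (49.96633529663086, 34.00981903076172), 47.76572799682617), np.float64(56.56778615740212))
scene mug (((380.954345703125, 481.265380859375), (76.94076538085938, 85.7535629272461), 89.34939575195312), np.float64(89.97430057337988))
orange ext [587.15512714  34.84226762] [671.49270525 119.49133086] [628.22638574  77.27652179]
[[  0.     -0.962  -0.274  69.899]
 [  1.      0.     -0.     -0.229]
 [  0.     -0.274   0.962 -69.5  ]
 [  0.      0.      0.      1.   ]]
[[ 0.967  0.256 -0.   ]
 [ 0.256 -0.967  0.001]
 [ 0.    -0.001 -1.   ]] [-1.45165369e+00  3.13852390e-01  4.52467549e-02  1.30360103e+00
 -6.74467256e-06  1.43120280e+00]
```

```bash
cat > plan.py <<'E'
from h import *
def pose():
    s=monitor.state(); M=R.from_rotvec(s['eef_rot']).as_matrix()
    return np.r_[s['position'],np.arctan2(M[1,0],M[0,0])],s
def plan(wps,step=30,rot=.11,start=None):
    """wps: (x,y,z,phi deg[,step]); prints rows, by 8"""
    p=pose()[0] if start is None else np.array(start,float); print('from',p.round(2)); rows=[]
    for w in wps:
        st=w[4] if len(w)>4 else step
        g=np.r_[w[:3],np.radians(w[3])]; 
        n=max(int(np.ceil(max(np.linalg.norm(g[:3]-p[:3])/st,abs(g[3]-p[3])/rot))),1); q=p.copy()
        for i in range(1,n+1):
            t=q+(g-q)*i/n; c,s=np.cos(p[3]),np.sin(p[3]); d=t-p
            r=[round(c*d[0]+s*d[1],1),round(s*d[0]-c*d[1],1),round(-d[2],1),round(-d[3],3)]
            p=p+[c*r[0]+s*r[1],s*r[0]-c*r[1],-r[2],-r[3]]; rows.append(r)
    for i in range(0,len(rows),8): print(rows[i:i+8])
    print('end',p.round(2)); return p
E
python3 -c "
from plan import *
plan([(420,-250,310,35),(440,100,310,70),(471.5,347,240,99.8)],31)"
```

```text
from [ 1.4708e+02 -5.5558e+02  3.0320e+02  2.6000e-01]
[[np.float64(24.4), np.float64(-16.1), np.float64(-0.5), np.float64(-0.025)], [np.float64(24.9), np.float64(-15.5), np.float64(-0.5), np.float64(-0.025)], [np.float64(25.2), np.float64(-14.9), np.float64(-0.5), np.float64(-0.025)], [np.float64(25.5), np.float64(-14.2), np.float64(-0.4), np.float64(-0.026)], [np.float64(26.0), np.float64(-13.6), np.float64(-0.5), np.float64(-0.025)], [np.float64(26.2), np.float64(-12.9), np.float64(-0.5), np.float64(-0.025)], [np.float64(26.6), np.float64(-12.3), np.float64(-0.5), np.float64(-0.025)], [np.float64(26.9), np.float64(-11.5), np.float64(-0.5), np.float64(-0.025)]]
[[np.float64(27.1), np.float64(-11.0), np.float64(-0.5), np.float64(-0.025)], [np.float64(27.4), np.float64(-10.2), np.float64(-0.5), np.float64(-0.026)], [np.float64(27.7), np.float64(-9.5), np.float64(-0.4), np.float64(-0.025)], [np.float64(27.9), np.float64(-8.8), np.float64(-0.5), np.float64(-0.025)], [np.float64(28.1), np.float64(-8.1), np.float64(-0.5), np.float64(-0.025)], [np.float64(28.4), np.float64(-7.4), np.float
[... 947 characters left out ...]
float64(27.0), np.float64(-6.1), np.float64(7.8), np.float64(-0.058)], [np.float64(27.3), np.float64(-4.5), np.float64(7.8), np.float64(-0.058)], [np.float64(27.5), np.float64(-2.9), np.float64(7.7), np.float64(-0.057)], [np.float64(27.6), np.float64(-1.4), np.float64(7.8), np.float64(-0.058)], [np.float64(27.7), np.float64(0.3), np.float64(7.8), np.float64(-0.058)], [np.float64(27.6), np.float64(1.8), np.float64(7.8), np.float64(-0.058)]]
[[np.float64(27.5), np.float64(3.5), np.float64(7.7), np.float64(-0.058)], [np.float64(27.2), np.float64(5.0), np.float64(7.8), np.float64(-0.057)], [np.float64(26.8), np.float64(6.6), np.float64(7.8), np.float64(-0.058)]]
end [471.54 346.96 240.     1.74]
```

Emit:
{"method": "servo_tool", "body": {
  "commands": [
    [24,-16,-1,-0.025],
    [25,-15,-1,-0.025],
    [25,-15,-1,-0.025],
    [26,-14,0,-0.025],
    [26,-14,0,-0.025],
    [26,-13,0,-0.025],
    [27,-12,-1,-0.025],
    [27,-12,-1,-0.025]
  ],
  "jaw": -1
}}

```text
t: 0.82
position: [304.1, -379.9, 308.7]
eef_rot: [-3.059, -0.716, 0.0]
contact_force: [0.2, -0.2, -0.1]
finger_gap: 0.998
```

Emit:
{"method": "servo_tool", "body": {
  "commands": [
    [27,-11,-1,-0.025],
    [27,-10,-1,-0.025],
    [28,-9,0,-0.025],
    [28,-9,0,-0.025],
    [28,-8,0,-0.025],
    [28,-7,0,-0.025],
    [18,-23,0,-0.05],
    [19,-22,0,-0.05]
  ]
}}

```text
t: 1.48
position: [424.4, -192.2, 310.3]
eef_rot: [-2.944, -1.094, 0.001]
contact_force: [0.1, -0.2, -0.3]
finger_gap: 1.0
```

Emit:
{"method": "servo_tool", "body": {
  "commands": [
    [20,-21,0,-0.05],
    [21,-20,0,-0.05],
    [22,-19,0,-0.05],
    [23,-18,0,-0.05],
    [24,-16,0,-0.05],
    [25,-15,0,-0.05],
    [26,-14,0,-0.05],
    [26,-13,0,-0.05]
  ]
}}

```text
t: 2.15
position: [437.0, 40.5, 310.8]
eef_rot: [2.669, 1.657, -0.0]
contact_force: [0.5, -0.6, 0.0]
finger_gap: 0.996
```

Emit:
{"method": "servo_tool", "body": {
  "commands": [
    [27,-11,0,-0.05],
    [27,-10,0,-0.05],
    [27,-6,8,-0.06],
    [27,-4,8,-0.06],
    [27,-3,8,-0.06],
    [28,-1,8,-0.06],
    [28,0,8,-0.06],
    [28,2,8,-0.06]
  ]
}}

```text
t: 2.82
position: [463.8, 262.9, 262.2]
eef_rot: [-2.22, -2.223, 0.001]
contact_force: [0.5, 0.6, -0.8]
finger_gap: 0.999
```

Emit:
{"method": "servo_tool", "body": {
  "commands": [
    [27,4,8,-0.06],
    [27,5,8,-0.06],
    [27,7,8,-0.06],
    [0,0,0,0],
    [0,0,0,0]
  ]
}}

```text
t: 3.23
position: [474.6, 344.3, 237.5]
eef_rot: [-2.013, -2.412, 0.004]
contact_force: [-0.6, -0.6, -0.3]
finger_gap: 1.0
```

```bash
cat >> plan.py <<'E'
def wworld(c,s):
    z=c['z_map'].astype(float); v,u=np.mgrid[:480,:640]; x=(u-c['cx'])/c['fx'];y=(v-c['cy'])/c['fy']; r=np.hypot(x,y)+1e-9
    k=np.where(r<1.5,np.tan(np.minimum(r,1.5)),0)/r
    P=np.stack([x*k*z,y*k*z,z],-1)@c['hand_eye'][:3,:3].T+c['hand_eye'][:3,3]
    return P@R.from_rotvec(s['eef_rot']).as_matrix().T+s['position']
E
python3 - <<'E'
from plan import *
p,s=pose();c=cap('wrist','w1.png');w=wworld(c,s)
def dr(box,zl,zh):
    m=((w[...,0]>box[0])&(w[...,0]<box[1])&(w[...,1]>box[2])&(w[...,1]<box[3])&(w[...,2]>zl)&(w[...,2]<zh)&(c['z_map']>0)).astype(np.uint8)
    if m.sum()<20:return m.sum()
    k=max(cv2.findContours(m,cv2.RETR_EXTERNAL,cv2.CHAIN_APPROX_NONE)[0],key=cv2.contourArea)
    return cv2.minAreaRect(np.array([w[q[0][1],q[0][0],:2] for q in k],np.float32))
print('lid',dr((420,525,290,395),84,97));print('knob',dr((440,500,315,375),98,107));print('eye',dr((440,510,255,305),44,58))
print('drop',dr((430,485,380,445),60,95))
plan([(471.5,347,240,99.8)])
E
```

```text
lid ((470.0287780761719, 347.3445129394531), (58.210575103759766, 58.55763244628906), 10.144468307495117)
knob ((469.87255859375, 346.9295654296875), (18.32366371154785, 19.920351028442383), 9.756924629211426)
eye ((476.008056640625, 279.4914855957031), (40.87083053588867, 41.081214904785156), 61.86338806152344)
drop ((458.4740295410156, 412.1446838378906), (15.565849304199219, 15.77047061920166), 10.239333152770996)
from [474.76 343.41 238.09   1.75]
[[np.float64(4.1), np.float64(-2.6), np.float64(-1.9), np.float64(0.007)]]
end [471.47 346.98 239.99   1.74]
```

Emit:
{"method": "servo_tool", "body": {
  "commands": [
    [3.6,-3.4,20,0.007],
    [0,0,25,0],
    [0,0,25,0],
    [0,0,20,0],
    [0,0,15,0],
    [0,0,10,0],
    [0,0,6,0],
    [0,0,0,0]
  ]
}}

```text
t: 3.95
position: [471.0, 345.3, 117.2]
eef_rot: [-2.025, -2.401, 0.002]
contact_force: [0.6, 0.3, 0.1]
finger_gap: 1.001
```

Emit:
{"method": "servo_tool", "body": {
  "commands": [
    [0,0,0,0],
    [0,0,0,0],
    [0,0,0,0],
    [0,0,0,0],
    [0,0,0,0],
    [0,0,0,0]
  ],
  "jaw": 1
}}

```text
t: 4.45
position: [472.0, 346.6, 119.4]
eef_rot: [2.023, 2.402, 0.003]
contact_force: [0.1, -0.8, 5.7]
finger_gap: 0.697
```

Emit:
{"method": "servo_tool", "body": {
  "commands": [
    [0,0,0,0],
    [0,0,0,0],
    [0,0,0,0],
    [0,0,0,0]
  ]
}}

```text
t: 4.78
position: [471.9, 346.7, 119.4]
eef_rot: [2.023, 2.402, 0.003]
contact_force: [-0.4, -1.3, 6.2]
finger_gap: 0.697
```

```bash
sed -i 's/print(rows\[i:i+8\])/print([[float(x) for x in r] for r in rows[i:i+8]])/' plan.py; python3 -c "
from plan import *
plan([(471,347,250,99.8,22),(629,77,250,93.1,28)])"
```

```text
from [471.95 346.65 119.36   1.74]
[[0.1, -0.1, -21.8, -0.0], [0.1, -0.2, -21.7, -0.0], [0.1, -0.1, -21.8, -0.0], [0.0, -0.2, -21.8, -0.0], [0.1, -0.1, -21.8, -0.0], [0.1, -0.2, -21.7, -0.0], [-24.4, 9.1, -0.0, 0.01], [-24.3, 9.4, -0.0, 0.009]]
[[-24.3, 9.6, -0.0, 0.01], [-24.1, 9.9, -0.0, 0.01], [-24.0, 10.1, -0.0, 0.01], [-24.0, 10.3, -0.0, 0.009], [-23.8, 10.6, -0.0, 0.01], [-23.8, 10.8, -0.0, 0.01], [-23.6, 11.0, -0.0, 0.01], [-23.5, 11.2, -0.0, 0.009]]
[[-23.4, 11.5, -0.0, 0.01], [-23.3, 11.7, -0.0, 0.01]]
end [629.    77.   249.96   1.62]
```

Emit:
{"method": "servo_tool", "body": {
  "commands": [
    [0,0,-8,0],
    [0,0,-16,0],
    [0,0,-22,0],
    [0,0,-22,0],
    [0,0,-22,0],
    [0,0,-22,0],
    [0,0,-14,0],
    [0,0,-5,0]
  ]
}}

```text
t: 5.45
position: [472.1, 346.8, 251.8]
eef_rot: [2.022, 2.402, 0.006]
contact_force: [-0.2, -0.1, -3.4]
finger_gap: 0.692
```

Emit:
{"method": "servo_tool", "body": {
  "commands": [
    [-8,3,0,0.005],
    [-16,6,0,0.005],
    [-24,9,0,0.01],
    [-24,10,0,0.01],
    [-24,10,0,0.01],
    [-24,10,0,0.01],
    [-24,10,0,0.01],
    [-24,10,0,0.01]
  ]
}}

```text
t: 6.12
position: [562.0, 187.6, 247.0]
eef_rot: [-2.106, -2.329, 0.004]
contact_force: [-0.0, -0.4, -2.9]
finger_gap: 0.694
```

Emit:
{"method": "servo_tool", "body": {
  "commands": [
    [-24,11,0,0.01],
    [-24,11,0,0.01],
    [-24,11,0,0.01],
    [-22,11,0,0.01],
    [-16,8,0,0.01],
    [-8,4,0,0.005],
    [0,0,0,0],
    [0,0,0,0]
  ]
}}

```text
t: 6.78
position: [626.8, 76.1, 247.6]
eef_rot: [-2.169, -2.27, 0.002]
contact_force: [0.4, -0.1, -2.3]
finger_gap: 0.697
```

```bash
cat > chk.py <<'E'
from plan import *
import sys
p,s=pose(); print('pose',p.round(2),s['contact_force'].round(1),s['qpos'].round(2))
M=lambda w,c,b,zl,zh:((w[...,0]>b[0])&(w[...,0]<b[1])&(w[...,1]>b[2])&(w[...,1]<b[3])&(w[...,2]>zl)&(w[...,2]<zh)&(c['z_map']>0)).astype(np.uint8)
def rc(w,m):
    if m.sum()<20: return int(m.sum())
    k=max(cv2.findContours(m,cv2.RETR_EXTERNAL,cv2.CHAIN_APPROX_NONE)[0],key=cv2.contourArea)
    r=cv2.minAreaRect(np.array([w[q[0][1],q[0][0],:2] for q in k],np.float32)); return np.round(np.r_[r[0],r[1],r[2],np.median(w[m>0][:,2])],1)
for n in('top','scene','wrist'):
    p,s=pose();c=cap(n,n+sys.argv[1]+'.png');w=wworld(c,s) if n=='wrist' else world(c)
    h=cv2.cvtColor(c['pixels'],cv2.COLOR_BGR2HSV); o=cv2.inRange(h,(5,150,100),(18,255,255))//255
    print(n,'orange',rc(w,M(w,c,(540,720,-20,170),40,56)*o))
    x,y,z=p[:3]
    v=cv2.inRange(h,(125,60,30),(165,255,255))//255; mv=M(w,c,(x-90,x+90,y-90,y+90),z-130,z)*v
    print(n,'violet',rc(w,mv)); 
    wh=cv2.inRange(h,(0,0,150),(180,50,255))//255; print(n,'lid',rc(w,M(w,c,(x-90,x+90,y-90,y+90),z-34,z-22)*wh))
    q=w[mv>0]; 
    if len(q): print('  violet ext',np.percentile(q,[1,99],axis=0).round(1).tolist())
E
python3 chk.py 2
```

```text
pose [626.78  76.09 247.62   1.62] [ 0.4 -0.1 -2.3] [-0.01  0.44  0.1   1.23  0.    1.52]
top orange [628.2  77.6  81.8  83.5   2.5  48.5]
top violet [619.7 102.6  57.7  21.2  24.2 172.3]
top lid [627.3  97.7  55.8  16.3   3.4 220.7]
  violet ext [[597.4, 83.5, 145.9], [648.9, 108.0, 220.4]]
scene orange [625.5  77.5  85.2  88.9   3.2  46.4]
scene violet [622.   79.   57.7  60.4   3.9 167.9]
scene lid [629.7  92.6  41.2  69.7  73.3 220.7]
  violet ext [[593.1, 50.8, 139.3], [648.6, 109.9, 195.9]]
wrist orange [626.7 104.5  83.1  32.9   0.7  47.1]
wrist violet [625.8 101.4  53.4  14.7   2.8 178.7]
wrist lid [626.7  83.6  59.4  48.6   2.5 219.6]
  violet ext [[600.0, 94.1, 136.1], [651.4, 109.6, 214.4]]
```

Emit:
{"method": "servo_tool", "body": {
  "commands": [
    [0.5,0.5,10,0],
    [0,0,18,0],
    [0,0,18,0],
    [0,0,15,0],
    [0,0,10,0],
    [0,0,6,0],
    [0,0,3,0],
    [0,0,0,0]
  ]
}}

```text
t: 7.6
position: [627.7, 77.2, 168.4]
eef_rot: [-2.169, -2.272, 0.001]
contact_force: [0.5, 0.4, -2.3]
finger_gap: 0.698
```

Emit:
{"method": "servo_tool", "body": {
  "commands": [
    [0,0,2,0],
    [0,0,2,0],
    [0,0,1.5,0],
    [0,0,1,0],
    [0,0,1,0],
    [0,0,0,0]
  ]
}}

```text
t: 8.1
position: [627.9, 76.8, 161.3]
eef_rot: [2.17, 2.272, -0.0]
contact_force: [-1.0, -0.1, -2.3]
finger_gap: 0.689
```

Emit:
{"method": "servo_tool", "body": {
  "commands": [
    [0,0,1,0],
    [0,0,1,0],
    [0,0,1,0],
    [0,0,1,0],
    [0,0,0,0]
  ]
}}

```text
t: 8.52
position: [627.8, 76.8, 157.1]
eef_rot: [-2.17, -2.272, 0.001]
contact_force: [0.5, -1.1, -3.5]
finger_gap: 0.695
```

Emit:
{"method": "servo_tool", "body": {
  "commands": [
    [0,0,1,0],
    [0,0,0.5,0],
    [0,0,0,0]
  ]
}}

```text
t: 8.77
position: [627.9, 76.8, 155.7]
eef_rot: [-2.17, -2.272, 0.0]
contact_force: [0.1, -0.3, -2.8]
finger_gap: 0.693
```

Emit:
{"method": "servo_tool", "body": {
  "commands": [
    [0,0,0.5,0],
    [0,0,0.5,0],
    [0,0,0,0]
  ]
}}

```text
t: 9.02
position: [628.0, 76.8, 155.4]
eef_rot: [2.169, 2.272, 0.0]
contact_force: [-1.8, -1.4, 1.2]
finger_gap: 0.693
```

Emit:
{"method": "servo_tool", "body": {
  "commands": [
    [0,0,0.5,0],
    [0,0,0.5,0],
    [0,0,0,0]
  ]
}}

```text
t: 9.27
position: [627.9, 76.8, 155.3]
eef_rot: [2.169, 2.271, 0.001]
contact_force: [-4.0, 0.1, 5.9]
finger_gap: 0.697
```

Contact is made, with the upward force rising to 6 N. I'll release and look.

Emit:
{"method": "servo_tool", "body": {
  "commands": [
    [0,0,0,0],
    [0,0,0,0],
    [0,0,0,0],
    [0,0,0,0],
    [0,0,0,0],
    [0,0,0,0]
  ],
  "jaw": -1
}}

```text
t: 9.77
position: [627.9, 76.8, 153.7]
eef_rot: [-2.17, -2.272, 0.0]
contact_force: [0.5, -0.8, -0.3]
finger_gap: 1.003
```

Emit:
{"method": "servo_tool", "body": {
  "commands": [
    [0,0,-8,0],
    [0,0,-15,0],
    [0,0,-20,0],
    [0,0,-25,0],
    [0,0,-25,0],
    [0,0,-25,0],
    [0,0,-15,0],
    [0,0,0,0]
  ]
}}

```text
t: 10.43
position: [629.5, 76.9, 292.0]
eef_rot: [2.166, 2.268, 0.008]
contact_force: [0.5, -0.1, 0.4]
finger_gap: 1.001
```

```bash
python3 - <<'E'
from chk import *
E
sed -i 's/z-130,z)/36,140)/; s/z-34,z-22/120,132/' chk.py; python3 chk.py 3
```

```text
pose [629.48  76.86 292.02   1.62] [ 0.5 -0.1  0.4] [-0.    0.43  0.19  1.32 -0.    1.52]
pose [629.48  76.86 292.02   1.62] [ 0.5 -0.1  0.4] [-0.    0.43  0.19  1.32 -0.    1.52]
top orange [628.3  77.7  81.7  83.5   1.7  48.1]
top violet [614.8  93.1  72.9  37.2  45.1  80.2]
top lid [629.6  86.9  57.3  38.7   3.1 128.2]
  violet ext [[598.6, 57.1, 49.1], [651.7, 108.3, 123.7]]
scene orange [623.3  77.9  81.9  88.6   1.   46.3]
scene violet [625.   79.2  60.   61.5   1.2  78.6]
scene lid [627.2  79.4  61.5  61.4   2.5 128.4]
  violet ext [[594.2, 50.7, 44.6], [650.9, 109.7, 91.4]]
wrist orange [627.5  78.7  83.2  82.6   2.7  47.2]
wrist violet [624.2 104.2  59.6  13.4  10.2  76.9]
wrist lid [628.3  77.6  57.8  58.5   2.8 126.6]
  violet ext [[601.1, 100.3, 36.5], [653.1, 109.1, 88.1]]Traceback (most recent call last):
  File "<stdin>", line 1, in <module>
  File "chk.py", line 10, in <module>
    p,s=pose();c=cap(n,n+sys.argv[1]+'.png');w=wworld(c,s) if n=='wrist' else world(c)
                         ~~~~~~~~^^^
IndexError: list index out of range
```

Jar is seated: the lid is at (628.3, 77.6), the nest at (627.5, 78.7), and the lid height is right. Next is the crank.

Emit:
{"method": "servo_tool", "body": {
  "commands": [
    [-11,-10,0,0],
    [-22,-20,0,0],
    [-25,-22,0,0],
    [-25,-22,0,0],
    [-25,-22,0,0],
    [-25,-22,0,0],
    [-25,-22,0,0],
    [-25,-22,0,0]
  ],
  "jaw": 1
}}

```text
t: 11.25
position: [472.5, -114.0, 285.2]
eef_rot: [-2.168, -2.27, 0.002]
contact_force: [0.5, -0.1, -0.9]
finger_gap: 0.001
```

Emit:
{"method": "servo_tool", "body": {
  "commands": [
    [-15,-13,0,-0.12],
    [0,0,0,-0.12],
    [0,0,0,-0.12],
    [0,0,0,-0.12],
    [0,0,0,-0.12],
    [0,0,0,-0.12],
    [0,0,0,-0.12],
    [0,0,0,-0.12]
  ]
}}

```text
t: 11.92
position: [461.4, -128.7, 285.2]
eef_rot: [-0.866, -3.017, -0.001]
contact_force: [0.8, -0.6, -1.4]
finger_gap: -0.001
```

Emit:
{"method": "servo_tool", "body": {
  "commands": [
    [0,0,0,-0.12],
    [0,0,0,-0.12],
    [0,0,0,-0.12],
    [0,0,0,-0.12],
    [0,0,0,-0.08],
    [0,0,0,0]
  ]
}}

```text
t: 12.42
position: [461.4, -128.6, 285.3]
eef_rot: [-0.005, -3.139, -0.002]
contact_force: [0.3, 0.2, -0.5]
finger_gap: -0.006
```

```bash
cat > gr.py <<'E'
from plan import *
import sys
def shuttle(yaw,car,yc):
    c,s=np.cos(yaw),np.sin(yaw); Rz=np.array([[c,-s],[s,c]]); return Rz,np.array(car)-Rz@[0,yc]
p,s=pose(); print('pose',p.round(2),'jq',s['qpos'].round(2),s['finger_gap'])
for n in('wrist','top','scene'):
    p,s=pose();c=cap(n,n+sys.argv[1]+'.png');w=wworld(c,s) if n=='wrist' else world(c)
    h=cv2.cvtColor(c['pixels'],cv2.COLOR_BGR2HSV); m=cv2.inRange(h,(0,140,50),(9,255,255))|cv2.inRange(h,(172,140,50),(180,255,255))
    k=(m>0)&(c['z_map']>0)&(abs(w[...,0]-494)<90)&(abs(w[...,1]+137)<75)&(w[...,2]>60)&(w[...,2]<190)
    q=w[k]
    if len(q)<10: print(n,'none',len(q)); continue
    # plane decomposition in crank axes
    yaw=np.radians(3.0); Rz=R.from_euler('z',yaw).as_matrix(); e1=Rz@[.883,0,.469]; e2=Rz@[0,-1,0]; ez=Rz@[-.469,0,.883]
    O=np.r_[634.5,-49,0]; hub=O+Rz@[-145.4,-80,90.9]
    d=q-hub; a=d@e1;b=d@e2;hh=d@ez; th=np.arctan2(b.mean(),a.mean())
    top=hh>np.percentile(hh,98)-4
    print(n,len(q),'mean',q.mean(0).round(1),'h pct',np.percentile(hh,[2,50,98]).round(1),'theta',th.round(3))
    r=cv2.minAreaRect(np.c_[a,b][top].astype(np.float32)); print('   top face rect in (e1,e2):',np.round(np.r_[r[0],r[1],r[2]],1),'theta',np.arctan2(r[0][1],r[0][0]).round(3),'rad',np.hypot(*r[0]).round(1))
    mk=((w[...,2]>201)&(w[...,2]<213)&(c['z_map']>0)&(w[...,0]>500)).astype(np.uint8)
    k=cv2.findContours(mk,cv2.RETR_EXTERNAL,cv2.CHAIN_APPROX_NONE)[0]
    if k:
        k=max(k,key=cv2.contourArea); r=cv2.minAreaRect(np.array([w[v[0][1],v[0][0],:2] for v in k],np.float32)); print('   roof',np.round(np.r_[r[0],r[1],r[2]],1))
E
python3 gr.py 4
```

```text
pose [ 461.43 -128.64  285.33    3.14] jq [-0.44  0.14 -0.23  1.21 -0.   -0.44] -0.006205499013913444
wrist 486 mean [ 501.7 -156.7  153.5] h pct [48.5 52.1 53.8] theta 0.524
   top face rect in (e1,e2): [36.1 20.  28.9  8.7 26.1] theta 0.505 rad 41.2
top 159 mean [ 513.4 -151.7  149. ] h pct [21.1 46.1 55.1] theta 0.352
   top face rect in (e1,e2): [41.4 18.2 31.1 10.8 28.5] theta 0.414 rad 45.3
   roof [ 621.4 -137.9  146.5  160.8    2.5]
scene 109 mean [ 507.7 -149.4  142.6] h pct [13.7 42.2 55.6] theta 0.36
   top face rect in (e1,e2): [36.5 17.  31.3 10.6 31.3] theta 0.435 rad 40.3
   roof [ 618.8 -138.8  148.8  160.6    2.4]
```

View pics/wrist4.png

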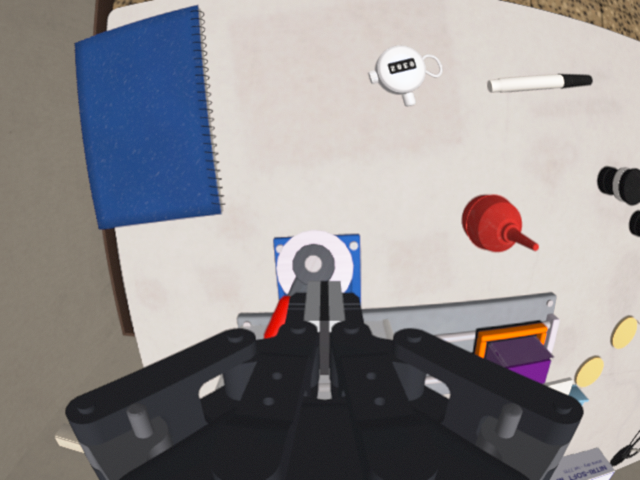

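The wrist view shows the jar upright in the nest at (520,360), the hub at (313,265), and the grip at (280,315) beside the closed fingers. The crank angle is about 0.46. I'll plan to push the grip's trailing face with the closed fingers.

```bash
cat > orb.py <<'E'
from plan import *
yaw=np.radians(2.9); Rz=R.from_euler('z',yaw).as_matrix(); O=np.r_[634.2,-49,0]; HUB=O+Rz@[-145.4,-80,90.9]
E1=Rz@[.883,0,.469]; E2=Rz@[0,-1,0]; EZ=Rz@[-.469,0,.883]
def peg(th,gap=0,rad=45):
    x=np.cos(th)*E1+np.sin(th)*E2; t=-np.sin(th)*E1+np.cos(th)*E2; n=-t
    T=HUB+rad*x+52*EZ-7*t                       # top edge, rear face
    ov=18+4*max(0,-np.cos(th)); zt=max(T[2]-ov,0)
    if np.cos(th)>0.5: zt=max(zt,139)
    zc=zt if n[2]>0 else T[2]
    F=T+EZ*(zc-T[2])/EZ[2]; nh=n[:2]; u=nh/np.linalg.norm(nh)
    d=(11*abs(n[0])+14.5*abs(n[1]))/np.linalg.norm(nh)+gap
    P=np.r_[F[:2]+u*d,zt+73]; b=Rz.T@(P-O); return P,b
def orbit(ths,gap=0,start=None,rad=45):
    p=pose()[0] if start is None else start; print('from',p.round(1)); P=p[:3].copy(); rows=[]
    for th in ths:
        g,b=peg(th,gap,rad); d=g-P; r=[round(-d[0]*2)/2,round(d[1]*2)/2,round(-d[2]*2)/2]; P+= [-r[0],r[1],-r[2]]; rows.append([float(v) for v in r]+[0]); last=b
    for i in range(0,len(rows),8): print(rows[i:i+8], 'to th',round(float(ths[min(i+7,len(rows)-1)]),2))
E
python3 - <<'E'
from orb import *
print(HUB)
for th in np.arange(.4,8,.5): P,b=peg(th); print(round(th,2),P.round(1),'shuttle',b.round(1),'body front x',round(b[0]+40,1))
print(peg(.46,10)[0]-pose()[0][:3])
E
```

```text
[ 493.03364067 -136.25376206   90.9       ]
0.4 [ 522.9 -129.7  212.5] shuttle [-115.2  -75.   212.5] body front x -75.2
0.9 [ 519.7 -153.8  212. ] shuttle [-119.7  -98.9  212. ] body front x -79.7
1.4 [ 507.  -176.   198.6] shuttle [-133.5 -120.4  198.6] body front x -93.5
1.9 [ 488.4 -186.8  186.8] shuttle [-152.6 -130.3  186.8] body front x -112.6
2.4 [ 468.6 -187.2  175.5] shuttle [-172.4 -129.7  175.5] body front x -132.4
2.9 [ 448.5 -172.6  168.2] shuttle [-191.7 -114.1  168.2] body front x -151.7
3.4 [ 425.6 -150.8  166.7] shuttle [-213.5  -91.1  166.7] body front x -173.5
3.9 [ 423.4 -127.9  171.3] shuttle [-214.6  -68.1  171.3] body front x -174.6
4.4 [ 434. -104.  181.] shuttle [-202.7  -44.8  181. ] body front x -162.7
4.9 [454.7 -89.8 192.5] shuttle [-181.3  -31.7  192.5] body front x -141.3
5.4 [473.5 -85.9 212. ] shuttle [-162.3  -28.7  212. ] body front x -122.3
5.9 [495.3 -96.2 212. ] shuttle [-141.1  -40.1  212. ] body front x -101.1
6.4 [ 519.1 -118.2  213.2] shuttle [-118.5  -63.3  213.2] body front x -78.5
6.9 [ 523.4 -139.8  212. ] shuttle [-115.2  -85.   212. ] body front x -75.2
7.4 [ 517.5 -164.2  204. ] shuttle [-122.4 -109.2  204. ] body front x -82.4
7.9 [ 496.  -182.   193.9] shuttle [-144.8 -125.8  193.9] body front x -104.8
[ 65.15950267   5.73296304 -73.78466361]
```

```bash
python3 - <<'E'
s=open('orb.py').read()
s=s.replace("rad=45)","rad=43)").replace("    if np.cos(th)>0.5: zt=max(zt,139)\n","    if np.cos(th)>0.28: zt=max(zt,138.5)\n    elif np.sin(th)>0 and np.cos(th)>-.1: zt=T[2]-9\n")
open('orb.py','w').write(s)
E
python3 - <<'E'
from orb import *
for th in (.4,.9,1.2,1.3,1.4,1.5,1.6,1.7): P,b=peg(th); print(round(th,2),P.round(1),'front x',round(b[0]+43,1))
g=peg(.46,10)[0]; print(g-pose()[0][:3])
orbit(np.arange(.3,3.15,.1),start=np.r_[g,3.14])
E
```

```text
0.4 [ 521.3 -129.1  211.7] front x -73.9
0.9 [ 518.5 -152.3  211.5] front x -77.8
1.2 [ 509.3 -166.4  211.5] front x -87.7
1.3 [ 505.9 -170.6  209.4] front x -91.2
1.4 [ 501.8 -174.3  207.5] front x -95.6
1.5 [ 497.1 -177.5  205.5] front x -100.4
1.6 [ 492.  -179.9  203.5] front x -105.7
1.7 [ 494.2 -181.6  192. ] front x -103.5
[ 63.45151831   6.53547503 -74.4693332 ]
from [ 525.2 -122.3  211.5    3.1]
[[5.0, -2.5, -0.5, 0], [-1.0, -4.5, 0.5, 0], [-0.5, -4.0, 0.0, 0], [0.0, -4.5, 0.0, 0], [0.5, -5.0, 0.0, 0], [1.0, -4.5, 0.0, 0], [2.0, -5.0, 0.0, 0], [2.0, -5.0, 0.0, 0]] to th 1.0
[[3.0, -4.5, 0.0, 0], [4.0, -4.5, 0.0, 0], [3.5, -4.5, 2.0, 0], [4.0, -3.5, 2.0, 0], [4.5, -3.0, 2.0, 0], [5.5, -2.5, 2.0, 0], [-2.5, -2.0, 11.5, 0], [2.5, -1.5, 2.5, 0]] to th 1.8
[[3.0, -1.5, 2.5, 0], [3.0, -1.5, 2.5, 0], [3.5, -0.5, 2.0, 0], [4.0, -0.5, 2.5, 0], [4.0, 0.5, 2.0, 0], [4.5, 1.0, 2.0, 0], [4.0, 1.5, 1.5, 0], [4.5, 2.0, 1.5, 0]] to th 2.6
[[4.0, 3.0, 1.5, 0], [3.5, 3.5, 1.5, 0], [3.5, 3.5, 1.0, 0], [3.0, 4.5, 0.5, 0], [2.5, 5.0, 0.5, 0]] to th 3.1
```

Emit:
{"method": "servo_tool", "body": {
  "commands": [
    [-12,2,0,0],
    [-20,2,0,0],
    [-20,2,0,0],
    [-12,1,0,0],
    [0,0,15,0],
    [0,0,25,0],
    [0,0,20,0],
    [0,0,8,0]
  ]
}}

```text
t: 13.23
position: [524.8, -121.7, 215.7]
eef_rot: [-0.01, -3.137, -0.003]
contact_force: [-1.2, 0.1, -0.0]
finger_gap: -0.006
```

Emit:
{"method": "servo_tool", "body": {
  "commands": [
    [0,0,4,0],
    [0,0,0,0]
  ]
}}

```text
t: 13.4
position: [525.8, -122.2, 214.2]
eef_rot: [-0.009, -3.14, -0.001]
contact_force: [0.3, -0.9, 0.1]
finger_gap: -0.001
```

Run:
```python
from orb import *
orbit(np.arange(.3,1.35,.1))
```

```text
from [ 525.8 -122.2  214.2    3.1]
[[5.5, -3.0, 2.0, 0], [-1.0, -4.0, 0.5, 0], [-0.5, -4.0, 0.0, 0], [0.0, -4.5, 0.0, 0], [0.5, -5.0, 0.0, 0], [1.0, -4.5, 0.0, 0], [2.0, -5.0, 0.0, 0], [2.0, -5.0, 0.0, 0]] to th 1.0
[[3.5, -4.5, 0.0, 0], [3.5, -5.0, 0.0, 0], [3.5, -4.0, 2.5, 0]] to th 1.3
```

Emit:
{"method": "servo_tool", "body": {
  "commands": [
    [5,-3,2,0],
    [-1,-4,0.5,0],
    [0,-4,0,0],
    [0,-4.5,0,0],
    [0.5,-5,0,0],
    [1,-4.5,0,0],
    [2,-5,0,0],
    [2,-5,0,0]
  ]
}}

```text
t: 14.07
position: [516.5, -157.7, 212.4]
eef_rot: [0.007, 3.141, 0.0]
contact_force: [1.0, 1.4, -0.3]
finger_gap: -0.001
```

```bash
cat > th.py <<'E'
from orb import *
p,s=pose(); print(p.round(1),s['contact_force'].round(1))
c=cap('top');w=world(c);h=cv2.cvtColor(c['pixels'],cv2.COLOR_BGR2HSV);o=cv2.inRange(h,(5,150,100),(18,255,255))>0
k=o&(abs(w[...,2]-48)<8)&(abs(w[...,0]-630)<80); q=w[k]
if len(q)>20:
    b=(q-O)@Rz; f=np.percentile(b[:,1],99.5); print('carriage y from +y edge',(f-42).round(1),'theta',((140-f+42)/28).round(2))
v=(cv2.inRange(h,(0,0,150),(180,50,255))>0)&(abs(w[...,2]-127)<7)&(abs(w[...,0]-630)<60); b=(w[v]-O)@Rz
if len(b)>20: print('lid y range',np.percentile(b[:,1],[2,98]).round(1),'x',np.percentile(b[:,0],[2,98]).round(1))
E
python3 th.py; python3 -c "
from orb import *
orbit(np.arange(1.1,2.75,.1))"
```

```text
[ 516.5 -157.7  212.4    3.1] [ 1.   1.4 -0.3]
carriage y from +y edge 116.0 theta 0.86
lid y range [ 88.9 144.5] x [-26.   30.4]
from [ 516.2 -158.6  212.4    3.1]
[[3.0, -3.5, 1.0, 0], [4.0, -4.5, 0.0, 0], [3.5, -4.0, 2.0, 0], [4.0, -3.5, 2.0, 0], [4.5, -3.5, 2.0, 0], [5.5, -2.5, 2.0, 0], [-2.5, -1.5, 11.5, 0], [2.5, -2.0, 2.5, 0]] to th 1.8
[[3.0, -1.5, 2.5, 0], [3.0, -1.0, 2.0, 0], [3.5, -0.5, 2.5, 0], [4.0, -0.5, 2.0, 0], [4.0, 0.5, 2.0, 0], [4.5, 1.0, 2.0, 0], [4.0, 1.5, 2.0, 0], [4.5, 2.0, 1.5, 0]] to th 2.6
[[4.0, 3.0, 1.5, 0]] to th 2.7
```

Emit:
{"method": "servo_tool", "body": {
  "commands": [
    [3,-3.5,0.5,0],
    [3.5,-4.5,0,0],
    [3.5,-4,1,0],
    [4,-3.5,1.5,0],
    [4.5,-3.5,2,0],
    [4.5,-2.5,2.5,0],
    [1,-2,6,0],
    [1.5,-2,6,0]
  ]
}}

```text
t: 14.78
position: [490.9, -183.3, 192.8]
eef_rot: [0.008, 3.141, -0.002]
contact_force: [0.5, 0.6, 2.3]
finger_gap: -0.002
```

```bash
python3 th.py; python3 -c "
from orb import *
orbit(np.arange(1.9,3.55,.1))"
```

```text
[ 490.9 -183.3  192.8    3.1] [0.5 0.6 2.3]
carriage y from +y edge 93.0 theta 1.68
lid y range [ 65.5 121.2] x [-25.8  30.8]
from [ 490.1 -183.2  191.4    3.1]
[[1.0, -1.5, 4.5, 0], [3.5, -1.5, 2.0, 0], [3.5, -0.5, 2.5, 0], [4.0, -0.5, 2.0, 0], [4.0, 0.5, 2.0, 0], [4.5, 1.0, 2.0, 0], [4.0, 1.5, 2.0, 0], [4.0, 2.0, 1.5, 0]] to th 2.6
[[4.0, 3.0, 1.5, 0], [4.0, 3.5, 1.0, 0], [3.5, 3.5, 1.5, 0], [3.0, 4.5, 0.5, 0], [2.5, 5.0, 0.5, 0], [14.0, 4.5, 0.5, 0], [2.0, 3.5, 0.0, 0], [1.5, 3.5, 0.0, 0]] to th 3.4
[[1.0, 4.0, -0.5, 0]] to th 3.5
```

Emit:
{"method": "servo_tool", "body": {
  "commands": [
    [1,-1.5,4,0],
    [3.5,-1.5,2,0],
    [3.5,-0.5,2.5,0],
    [4,-0.5,2,0],
    [4,0.5,2,0],
    [4.5,1,2,0],
    [4,1.5,2,0],
    [4,2,1.5,0]
  ]
}}

```text
t: 15.5
position: [462.1, -181.5, 174.8]
eef_rot: [0.008, 3.141, -0.001]
contact_force: [2.3, -0.3, 0.8]
finger_gap: 0.002
```

Emit:
{"method": "servo_tool", "body": {
  "commands": [
    [4,3,1.5,0],
    [4,3.5,1,0],
    [4,3.5,1.5,0],
    [4,4.5,0.5,0],
    [4,5,0.5,0]
  ]
}}

```text
t: 15.92
position: [442.2, -161.8, 169.9]
eef_rot: [0.008, 3.141, -0.001]
contact_force: [2.0, -2.7, -0.7]
finger_gap: 0.001
```

```bash
python3 th.py; python3 -c "
from orb import *
orbit(np.arange(3.2,4.75,.1))"
```

```text
[ 442.2 -161.8  169.9    3.1] [ 2.  -2.7 -0.7]
carriage y from +y edge 53.7 theta 3.08
lid y range [25.6 81.2] x [-26.2  29.9]
from [ 441.  -160.5  169.6    3.1]
[[10.5, 2.0, 2.0, 0], [1.5, 3.5, 0.0, 0], [1.5, 4.0, 0.0, 0], [1.5, 4.0, -0.5, 0], [1.0, 4.0, -0.5, 0], [0.5, 4.5, -1.0, 0], [0.0, 4.5, -1.0, 0], [0.0, 5.0, -1.5, 0]] to th 3.9
[[-1.0, 4.5, -1.5, 0], [-1.5, 5.0, -1.5, 0], [-2.0, 5.0, -2.0, 0], [-2.5, 4.5, -2.0, 0], [-3.0, 4.0, -2.0, 0], [-4.0, 4.0, -2.5, 0], [-4.5, 3.5, -2.0, 0], [-5.0, 3.0, -2.5, 0]] to th 4.7
```

Emit:
{"method": "servo_tool", "body": {
  "commands": [
    [4,2.5,1.5,0],
    [4,3.5,0,0],
    [3,4,0,0],
    [3,4,-0.5,0],
    [2,4,-0.5,0],
    [1,4.5,-1,0],
    [0,4.5,-1,0],
    [0,5,-1.5,0]
  ]
}}

```text
t: 16.63
position: [425.2, -129.3, 172.8]
eef_rot: [-0.008, -3.141, -0.0]
contact_force: [-0.2, -2.4, 0.7]
finger_gap: -0.0
```

Emit:
{"method": "servo_tool", "body": {
  "commands": [
    [-1,4.5,-1.5,0],
    [-1.5,5,-1.5,0],
    [-2,5,-2,0],
    [-2.5,4.5,-2,0],
    [-3,4,-2,0],
    [-4,4,-2.5,0]
  ]
}}

```text
t: 17.13
position: [439.6, -102.3, 184.4]
eef_rot: [-0.007, -3.14, -0.0]
contact_force: [-1.4, -2.6, -0.3]
finger_gap: -0.001
```

```bash
python3 th.py; python3 -c "
from orb import *
orbit(np.arange(4.6,6.3,.1))"
```

```text
[ 439.6 -102.3  184.4    3.1] [-1.4 -2.6 -0.3]
carriage y from +y edge 14.2 theta 4.49
lid y range [-13.8  42.1] x [-27.2  29.2]
from [ 440.7 -101.9  185.     3.1]
[[-2.5, 3.5, -1.0, 0], [-5.0, 2.5, -2.5, 0], [-4.0, 2.5, -2.0, 0], [-2.5, 1.5, -2.0, 0], [-2.5, 2.0, -19.0, 0], [-3.5, 1.0, 0.0, 0], [-3.5, 1.0, 0.0, 0], [-4.0, 0.5, 0.0, 0]] to th 5.3
[[-4.5, 0.0, 0.0, 0], [-4.0, -0.5, 0.0, 0], [-4.5, -1.5, 0.0, 0], [-4.5, -2.0, 0.0, 0], [-4.0, -2.5, 0.0, 0], [-4.0, -3.0, 0.0, 0], [-3.5, -4.0, 0.0, 0], [-3.5, -4.0, 0.0, 0]] to th 6.1
[[-3.0, -4.5, 0.0, 0]] to th 6.2
```

Emit:
{"method": "servo_tool", "body": {
  "commands": [
    [-3,3.5,-1,0],
    [-5,2.5,-2.5,0],
    [-4,2.5,-2,0],
    [-3,1.5,-2,0],
    [-3,2,-2,0],
    [-3.5,1,-2,0],
    [-3.5,1,-2,0],
    [-4,0.5,-2,0]
  ]
}}

```text
t: 17.85
position: [469.0, -88.2, 199.9]
eef_rot: [-0.007, -3.141, -0.001]
contact_force: [-3.6, -0.5, -0.1]
finger_gap: 0.002
```

Emit:
{"method": "servo_tool", "body": {
  "commands": [
    [-4.5,0,-2,0],
    [-4,-0.5,-1.5,0],
    [-4.5,-1.5,-1.5,0],
    [-4.5,-2,-1.5,0],
    [-4,-2.5,-1.5,0],
    [-4,-3,-1.5,0]
  ]
}}

```text
t: 18.35
position: [495.0, -98.2, 209.5]
eef_rot: [0.007, 3.141, 0.001]
contact_force: [-2.9, 0.2, 0.7]
finger_gap: 0.002
```

```bash
python3 th.py; python3 -c "
from orb import *
orbit(np.arange(6.0,7.7,.1))"
```

```text
[495.  -98.2 209.5   3.1] [-2.9  0.2  0.7]
carriage y from +y edge -25.0 theta 5.89
lid y range [-31.8   3. ] x [-26.1  30.6]
from [496.1 -99.  209.9   3.1]
[[-1.0, -1.5, -1.5, 0], [-3.5, -4.5, 0.0, 0], [-3.0, -4.5, 0.0, 0], [-12.0, -4.5, -0.5, 0], [-1.5, -4.0, -0.5, 0], [-2.0, -3.5, 0.0, 0], [-1.0, -4.0, 0.5, 0], [-1.5, -4.0, 0.5, 0]] to th 6.7
[[0.0, -4.5, 0.0, 0], [0.0, -4.5, 0.0, 0], [0.5, -5.0, 0.0, 0], [1.0, -4.5, 0.0, 0], [2.0, -5.0, 0.0, 0], [2.5, -5.0, 0.0, 0], [3.0, -4.5, 0.0, 0], [4.0, -4.5, 0.0, 0]] to th 7.5
[[3.5, -4.0, 2.5, 0]] to th 7.6
```

Emit:
{"method": "servo_tool", "body": {
  "commands": [
    [-1,-2,-2.5,0],
    [-4,-4.5,-0.5,0],
    [-4,-4.5,0,0],
    [-4,-4.5,0,0],
    [-4,-4,0,0],
    [-3,-3.5,0,0],
    [-2,-4,0,0],
    [-1.5,-4,0,0]
  ]
}}

```text
t: 19.07
position: [518.1, -129.7, 212.3]
eef_rot: [0.007, 3.141, 0.0]
contact_force: [-0.9, 1.9, 0.2]
finger_gap: -0.002
```

```bash
python3 th.py; python3 -c "
from orb import *
orbit(np.arange(6.8,8.15,.1))"
```

```text
[ 518.1 -129.7  212.3    3.1] [-0.9  1.9  0.2]
carriage y from +y edge -44.8 theta 6.6
lid y range [-32.4 -16.2] x [-26.   30.2]
from [ 518.4 -130.4  212.3    3.1]
[[-3.5, -3.5, 1.0, 0], [0.0, -4.5, 0.0, 0], [1.0, -5.0, 0.0, 0], [1.0, -5.0, 0.0, 0], [2.0, -4.5, 0.0, 0], [2.5, -5.0, 0.0, 0], [3.0, -4.5, 0.0, 0], [4.0, -4.5, 0.0, 0]] to th 7.5
[[3.0, -4.5, 2.5, 0], [4.5, -3.5, 1.5, 0], [4.5, -3.0, 2.0, 0], [5.5, -2.5, 2.0, 0], [-3.0, -1.5, 12.0, 0], [2.5, -1.5, 2.0, 0]] to th 8.1
```

Emit:
{"method": "servo_tool", "body": {
  "commands": [
    [-1.5,-4,0.5,0],
    [-1,-4.5,0,0],
    [0.5,-5,0,0],
    [1,-5,0,0],
    [2,-4.5,0,0],
    [2.5,-5,0,0],
    [3,-4.5,0,0],
    [4,-4.5,0,0]
  ]
}}

```text
t: 19.78
position: [507.1, -166.9, 212.1]
eef_rot: [0.008, 3.141, -0.001]
contact_force: [1.4, 1.8, -0.2]
finger_gap: 0.002
```

Emit:
{"method": "servo_tool", "body": {
  "commands": [
    [3,-4.5,2,0],
    [4.5,-3.5,1.5,0],
    [4,-3,2.5,0]
  ]
}}

```text
t: 20.03
position: [495.1, -177.7, 206.0]
eef_rot: [0.008, 3.141, -0.001]
contact_force: [0.1, 1.3, 1.4]
finger_gap: 0.001
```

```bash
python3 th.py; python3 gr.py 5 | grep -v roof; python3 -c "
from orb import *
orbit(np.arange(7.8,8.35,.1))"
```

```text
[ 495.1 -177.7  206.     3.1] [0.1 1.3 1.4]
carriage y from +y edge -75.8 theta 7.71
pose [ 494.11 -177.94  205.29    3.14] jq [-0.5   0.27 -0.26  1.04 -0.   -0.49] -0.0025750001934590266
wrist 2897 mean [ 475.9 -180.7  137. ] h pct [28.5 51.7 53.6] theta 1.477
   top face rect in (e1,e2): [ 2.9 43.7 32.6 12.8 84.1] theta 1.504 rad 43.8
top 98 mean [ 478.9 -176.4  137.8] h pct [26.9 51.5 55.5] theta 1.386
   top face rect in (e1,e2): [11.8 31.4 21.2 51.9 28. ] theta 1.211 rad 33.5
scene none 0
from [ 495.  -177.4  205.7    3.1]
[[-1.5, -0.5, 0.5, 0], [5.5, -2.5, 2.0, 0], [-3.0, -1.5, 11.5, 0], [2.5, -1.5, 2.5, 0], [3.0, -1.5, 2.5, 0], [3.5, -1.5, 2.5, 0]] to th 8.3
```

Emit:
{"method": "servo_tool", "body": {
  "commands": [
    [2,-1,2,0],
    [2,-1,2,0],
    [2,-0.5,1,0],
    [2,-0.5,1,0],
    [0,0,0,0]
  ]
}}

```text
t: 20.65
position: [489.5, -180.0, 201.1]
eef_rot: [0.006, 3.136, 0.001]
contact_force: [6.1, 3.0, 3.4]
finger_gap: -0.004
```

Emit:
{"method": "servo_tool", "body": {
  "commands": [
    [1.5,0,0.5,0],
    [1.5,0,0.5,0],
    [0,0,0,0]
  ]
}}

```text
t: 20.9
position: [488.8, -180.0, 201.1]
eef_rot: [0.005, 3.13, 0.001]
contact_force: [11.9, 5.1, 3.1]
finger_gap: -0.003
```

The force is rising while the motion has stopped, so the crank is at its stop. I'll back off, retreat upward and toward the robot, then check.

Emit:
{"method": "servo_tool", "body": {
  "commands": [
    [-3,0,0,0],
    [-3,1,-4,0],
    [0,0,-15,0],
    [0,0,-25,0],
    [0,0,-25,0],
    [0,0,-20,0],
    [0,0,-10,0],
    [0,0,0,0]
  ]
}}

```text
t: 21.57
position: [491.0, -179.6, 299.9]
eef_rot: [0.008, 3.139, -0.003]
contact_force: [0.0, -0.5, 0.8]
finger_gap: -0.0
```

Emit:
{"method": "servo_tool", "body": {
  "commands": [
    [15,0,0,0],
    [25,-15,0,0],
    [25,-25,0,0],
    [20,-30,0,0],
    [10,-30,0,0],
    [0,-20,0,0],
    [0,0,0,0],
    [0,0,0,0]
  ]
}}

```text
t: 22.23
position: [393.9, -299.1, 296.1]
eef_rot: [-0.011, -3.139, -0.003]
contact_force: [-0.1, 0.5, -0.1]
finger_gap: -0.001
```

```bash
python3 th.py; python3 gr.py 6
python3 - <<'E'
import pickle,cv2
from m import blobs,rect
from h import *
for n in('scene','top'):
    c=cap(n,n+'7.png')
    if n=='top':
        t=c
        for nm,roi,h in(('eye',(302,243,322,263),53),): print(nm,rect(t,blobs(t,(0,0,0),(180,255,70),roi)[0][0],h)[0])
        print('drop',rect(t,blobs(t,(0,60,20),(25,255,140),(250,250,270,270),10)[0][0],83)[0]); print('blow',rect(t,blobs(t,(0,150,60),(8,255,255),(390,240,425,275))[0][0],60)[0])
a=cv2.imread('pics/scene7.png')[100:340,210:530];b=cv2.imread('pics/top7.png')[140:300,210:530]
cv2.imwrite('pics/f.png',cv2.vconcat([cv2.resize(a,(480,360),interpolation=2),cv2.resize(b,(480,240),interpolation=2)]))
E
```

```text
[ 393.9 -299.1  296.1    3.1] [-0.1  0.5 -0.1]
carriage y from +y edge -80.2 theta 7.86
pose [ 394.14 -298.27  296.31    3.14] jq [-0.81  0.16 -0.17  1.24 -0.   -0.8 ] 0.0019227051468114565
wrist 870 mean [ 471.1 -186.4  130.7] h pct [20.2 51.2 53.8] theta 1.64
   top face rect in (e1,e2): [-2.8 44.3 32.2 13.3 88.6] theta 1.633 rad 44.4
   roof [573.8 -85.6  61.3  47.    1.1]
top 145 mean [ 479.4 -178.2  130.2] h pct [20.3 46.4 55.3] theta 1.471
   top face rect in (e1,e2): [ 2.3 43.6 31.  10.6 88.7] theta 1.518 rad 43.7
   roof [ 621.7 -137.9  146.9  160.4    2.7]
scene 21 mean [ 479.5 -166.1  113.6] h pct [15.4 26.  44.5] theta 1.676
   top face rect in (e1,e2): [-1.  24.6  0.   0.   0. ] theta 1.61 rad 24.6
   roof [ 619.6 -140.2  150.7  165.7    2.7]
scene orange [((621.6441650390625, 80.88916015625), (89.72431945800781, 90.14646911621094), 3.0593740940093994)]
top orange [((629.3582153320312, 77.12118530273438), (82.84729766845703, 84.04898834228516), 1.1350822448730469)]
lid [((471.1404724121094, 341.81304931640625), (85.91313171386719, 80.76985931396484), 1.5470871925354004)]

[... 825 characters left out ...]
3469] [496.09615385 238.05769231]
scene grip 108 [ 507.07277507 -148.85374644  143.04773445] [ 489.69685468 -162.85013943  112.44741838] [ 526.89002407 -140.64820624  161.8932388 ] [429.09259259 178.87037037]
284 253 [471. 342. 103.]
277 245 [491. 361.  91.]
500 160 [ 682. -143.  205.]
530 215 [ 560. -208.  204.]
420 195 [635.   0.  26.]
391 196 [630.  76.  32.]
420 215 [584.  -2.  15.]
312 253 [477. 276.  49.]
407 257 [470.  41.  73.]
260 259 [458. 405.  66.]
550 100 [ 795. -226.  272.]
500 100 [ 794. -122.  269.]
480 135 [ 760. -120.  140.]
230 275 [417. 484.  38.]
eye (477.48309326171875, 278.74560546875)
drop (457.9189453125, 404.8268127441406)
blow (470.9136657714844, 37.46910858154297)
```

View pics/f.png

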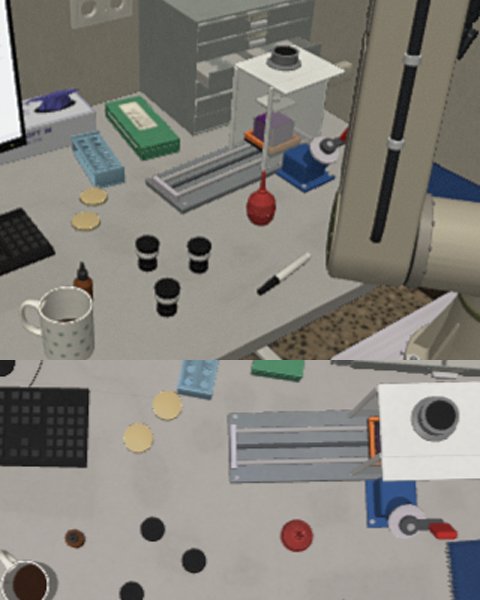

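The picture shows the jar upright in the nest inside the hood, at about (272,125). The crank is at its stop, and the carriage reads 7.86 rad (y = -80.2). The eyepiece, dropper, blower and mug are in place, and the arm is clear. I'm handing in.

```bash
python3 -c "
from plant import job
print(job.finish_job())"
```

```text
the job is handed in; nothing more can be done
None
```

The jar is home inside the hood with the crank at its stop. I handed the job in at about 22 s of the 72 s allowed; no verdict was reported.

**What I did:** I gripped the jar on its free sides and set it in the nest with about 6 N of contact. I then released it and pushed the crank's red grip clockwise with the closed fingers. The crank went from about 0.46 rad until the force rose to about 13 N with no further motion, and I then backed the arm off.

**Last checks:**
- **Crank and carriage:** the carriage reads y = -80.2 mm, which puts the crank at about 7.86 rad. The grip angle seen directly by the wrist and top cameras agreed to within about 0.07 rad.
- **Jar:** after release at the load end it was about 1 mm off the nest's centre. At the end I only checked it by eye in the scene view, where it stands upright in the nest under the hood.
- **Other objects:** the eyepiece and blower measured where they started. The dropper measured within about 1 mm. I checked the mug by eye only.
- **Robot:** the arm is clear, with wrist force readings near zero.

**Disagreements:** the scene camera read x positions 1–5 mm lower than the other two, so I relied on the top and wrist cameras.

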